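# Reset the bay and restock the warming plate

### The arm

A 7-joint arm with a two-finger parallel gripper is mounted at the origin on the work surface. World frame = base frame: x ahead of the robot, y to its left, z up, the work surface at z = 0. Lengths are in m, angles in rad, forces in N, time in s.
With the tool pointing down it reaches from about 0.4 to 0.85 m from the base axis. Payload 10.4 kg.
Tool frame: the origin (TCP) lies midway between the tips of the shut fingers; the grasp point (between the pads) lies behind it (manip.hold_point_z is the z of the grasp point in the tool frame, in m); z points along the fingers, y is the line along which they close (so a half turn about z gives the same grasp; the last joint's range is limited). The gripper opens to 87 mm and grips with 3 to 60 N. Pads are 19 mm wide; open, the fingers measure 117 mm over their backs; the gripper's body (75 mm by 190 mm) begins 51 mm behind the grasp point.
Start: joints at [-1.172, 0.332, -0.065, 1.46, 0.022, 1.35, -0.088], TCP at [0.256, 0.57, 0.223] pointing down, gripper open.
Joint ranges: [-2.6, 2.6], [-0.5, 2.12], [-1.47, 1.34], [0.16, 2.42], [-1.27, 4.41], [0.06, 2.06], [-2.6, 2.6]. Speed limits (rad/s): [2.22, 2.22, 2.79, 2.79, 3.14, 3.14, 3.14].

### API

Orientations are given as a rotation vector (axis times angle).
In Python, from cell import manip gives the robot as it stands.
- The arm moves only by the tool drive_tool, never from a script. Its argument "steps" is a list of rows, each a list of 7 numbers: the opening, from 0 (shut) to 1 (fully open), then the shift along the tool's x, y, z in mm, then the turn, a rotation vector about the tool's x, y, z in rad. In form: [[jaw, tx, ty, tz, ax, ay, az], ...]. A call has 1 to 12 rows; each row is the pose to reach, as a shift and turn from the pose commanded when the call began, along the tool's axes at that moment; what a row does not reach only later rows make up. A row lasts 1/12 s, in which the tool goes at most 41.7 mm and 7.16 degrees, less where a joint would pass 70% of its speed; a pose out of reach is approached as far as the arm can. A call with a gripper value outside its range is refused whole. The fingers move at their own pace and stop on an object; "force" is the grip in N (left out, the last holds). Time passes only in rows, so rows that repeat a pose let the fingers close. It gives the time, the measured TCP pose, the force, the opening and the grip force at its end, in the units of the state.
- manip.get_obs(): the state, without advancing time (a new reading comes with each control period).
- manip.grab_frame(name): name is "scene" or "top" or "wrist"; returns (picture, depth): 480x640x3 uint8, blue, green, red; 480x640 float32, m along the optical axis (not along the pixel's ray), 0 where there is no reading.
- manip.calibration(name): a dict with "K" (3x3 intrinsics, pixels), "R" (3x3) and "t" (3): a world point X has camera coordinates R X + t; the wrist camera has in their place "T_tool_cam" (4x4, takes a point from camera to tool coordinates, whose origin is the TCP and whose axes are the flange's). Camera axes: x right, y down, z forward; pixel columns grow to the right and rows downward; lengths in m; the calibration is good to about 2 mm. A picture is of the moment at which its call begins: read the wrist's pose just before it. calibration takes no time and is no camera call.
- manip.sign_off(): hands the job in; it is judged then, once.
Trained networks look in the newest picture that a camera, given by its name, has taken for a name from the list of things; names that differ only in an ending like _2 or _b are one class to them, and where a whole thing is asked for, a point or a joint stands for the part that bears it (a point fixed in the world has none). Each returns a list of dicts, best first, with "confidence" (0 to 1); they miss things now and then, are a little off and sometimes report something else, mostly with a low value. They report only what shows in the picture. A call takes as long as a camera call. They do not tell look-alikes from the thing itself.
- manip.cut_out(query, camera): "region" (480x640 bool, what is visible of it) and "box" ([left, top, right, bottom] in pixels, round what is visible of it).
- manip.tip_of(query, camera): "uv" ([column, row] in pixels: a listed point, or the origin of a listed thing).
The state is a dict: "t": time; "joint_positions": joint angles; "joint_vel": joint speeds; "joint_efforts": joint torques, N m; "position": TCP position; "ee_rot": TCP orientation; "ft_force": force on the tool from outside, world axes, zero at the start; "wrist_torque": the same for the moment, N m; "finger_gap": finger opening in m; "grasp_force": force on a finger pad.
Only numpy, scipy, OpenCV 4.12 (cv2) and the standard library are available. Lean on these libraries where they do the work, as an engineer would, in place of code of your own. Each camera call takes 0.05 s, during which the arm holds its last target. There are 200 camera calls.

### The job

Restock the bakery's warming plate: pull the pause knob out until it clicks, then squeeze the divider's release lever and slide the divider to the notch in line with the tall price card (not the low empty clip), and let the lever spring back into that notch. Then stand every small loaf tin from the brown mat upright and flat on the plate in the bay to the right of the divider (the robot's right), in any order, and last of all push the pause knob fully home. Leave everything else where it is.

Things in the scene. Friction and masses are not known exactly. Their poses are not given: they have to be found in the camera images.
- warmer: the warming plate: a flat aluminium unit 390 mm deep, 360 wide, fixed to the counter. Origin on the counter under the centre of the dark plate; x points away from the robot's side, y left, z up. The plate is the area |x| < 125, |y| < 170 mm, its surface 40 mm above the origin, with a 6 mm thick rim standing 12 mm above the plate all round
- rail (a point): middle of the notched rail on the ledge in front of the plate, 210 mm in front of the plate's centre, axes as the plate's: five dark steel teeth 28 mm wide (y), 13 deep, 20 high; the four 22 mm gaps between them, every 50 mm along y, are the notches
- divider_blade (a point): middle of the divider at the height of the plate's surface; axes as the plate's. The divider is an upright steel blade 6 mm thick across the whole depth of the plate, from 16 to 61 mm above its surface, sliding along the plate's y. The bay to fill is the part of the plate to the right of it (plate's -y)
- divider (a joint): sliding position of the divider, m: 0 at the start notch (75 mm from the right rim's inner face), growing to the left (plate's +y), range -0.006 to 0.160; notches at 0, 0.05, 0.10, 0.15, each with 4 mm of play either way. Slides with about 2 N while the lever is squeezed, locked otherwise
- squeeze_point (a point): the point to squeeze, at the divider's front end, 98 mm above the counter, moving with it; axes as the plate's. Pinch the two upright black fins there from above along the plate's x. It lies midway (within 1 mm) between the fins' outer faces when they are squeezed together (31 mm over both). Below 65 mm above the counter there is a bridge
- fixed_fin (a point): centre of the outer face of the fixed fin (16.5 mm beyond the squeeze point along the plate's x, at its height). Fins are 10 mm thick, 40 wide (y), tops 122 mm above the counter. 42 mm of free room beyond this face before the blade begins. The lever fin stands on the robot's side of it, 45 mm over both when free
- squeeze_lever (a joint): travel of the lever fin towards the fixed fin, m: 0 free (pawl in a notch), 0.014 fully squeezed; the pawl is clear of the teeth above 0.010. A spring pushes it back with 5 N at first, 10 N at full travel. If let go between notches the pawl rests on a tooth and the lever stays near 0.009
- price_card: the tall price card: plain dark slate card 44 mm wide on a steel foot, 73 mm tall, fixed on the far ledge of the plate in line with the notch wanted (divider_blade there has the same plate y as the card, within 3 mm). Origin under its centre, axes as the plate's
- low_clip: an empty card clip, 16 mm tall, fixed on the far ledge in line with another notch; not the one wanted
- switch_box: grey pause-switch box, 90 mm deep and wide, 82 high, fixed. Origin on the counter under the middle of its front face; x points into the box, away from the robot's side; the knob comes out along -x
- knob_grip (a point): centre of the pause knob, moving with it: a black disc 40 mm across and 20 mm thick on a horizontal shaft, its middle 36 mm in front of the box when in, 55 mm above the counter. Can be pinched across its diameter from above (along the box's y)
- pause_knob (a joint): how far the knob is pulled out, m: 0 fully in (plate heats), 0.022 fully out (plate paused). A sprung detent is passed at 0.011 and takes about 10 N either way; past it the knob stays out (above 0.015). Elsewhere it moves with 1 to 3 N and stays where it is left
- tin0: small loaf tin with a loaf: aluminium box 110 mm long (x), 50 wide (y), 40 high, upright walls, the crust rising to 57 mm; 0.2 to 0.35 kg; origin under its centre; starts on the counter, on the thin brown mat. Not all four are there every time
- tin1: small loaf tin with a loaf: aluminium box 110 mm long (x), 50 wide (y), 40 high, upright walls, the crust rising to 57 mm; 0.2 to 0.35 kg; origin under its centre; starts on the counter, on the thin brown mat. Not all four are there every time
- tin2: small loaf tin with a loaf: aluminium box 110 mm long (x), 50 wide (y), 40 high, upright walls, the crust rising to 57 mm; 0.2 to 0.35 kg; origin under its centre; starts on the counter, on the thin brown mat. Not all four are there every time
- tin3: small loaf tin with a loaf: aluminium box 110 mm long (x), 50 wide (y), 40 high, upright walls, the crust rising to 57 mm; 0.2 to 0.35 kg; origin under its centre; starts on the counter, on the thin brown mat. Not all four are there every time
- big_tin: a bystander: full-size loaf tin with a loaf, 200 x 90 x 80 mm, origin under its centre
- jam_jar: a bystander: jam jar, 68 mm across, 90 mm tall, origin under its centre
- ramekin: a bystander: white ramekin, 60 mm across, 35 mm tall, standing on the left part of the plate, origin under its centre
- mug: a bystander: blue mug, 80 mm across, 90 mm tall, origin under its centre
Not all that is in view belongs to the job. What is shaped like the tin2 but green is not meant.

How it is judged:
On the way, in this order (a step that is already met when the one before it is completed fails the run):
1. the pause knob is pulled out past its detent (value of joint pause_knob above 0.014 m), for 0.2 s.
2. with the knob out, the lever is squeezed and the divider slid off its notch (value of joint pause_knob above 0.014 m and value of joint squeeze_lever above 0.009 m and value of joint divider above 0.015 m), for 0.05 s.
3. the divider stands in the notch by the tall price card, its lever sprung back and let go, the knob still out (value of joint pause_knob above 0.014 m and y of divider_blade in the frame of price_card between -0.012 and 0.012 m and value of joint squeeze_lever below 0.003 m and contact force between the fingers and warmer below 0.5 N), for 0.2 s.
4. all the small loaf tins stand flat in the bay right of the divider, the knob still out (value of joint pause_knob above 0.014 m and y of divider_blade in the frame of price_card between -0.012 and 0.012 m and value of joint squeeze_lever below 0.003 m and x of tin0 in the frame of warmer between -0.1 and 0.1 m and y of each of tin0, tin1, tin2, tin3 in the frame of warmer above -0.15 m and y of each of tin0, tin1, tin2, tin3 in the frame of divider_blade below -0.02 m and z of tin0 in the frame of warmer between 0.036 and 0.046 m and angle between each of tin0, tin1, tin2, tin3's own z axis and vertical below 0.12 rad and x of tin1 in the frame of warmer between -0.1 and 0.1 m and z of tin1 in the frame of warmer between 0.036 and 0.046 m and x of tin2 in the frame of warmer between -0.1 and 0.1 m and z of tin2 in the frame of warmer between 0.036 and 0.046 m and x of tin3 in the frame of warmer between -0.1 and 0.1 m and z of tin3 in the frame of warmer between 0.036 and 0.046 m), for 0.2 s.
5. the pause knob is pushed home (value of joint pause_knob below 0.004 m), for 0.2 s.
At the end, for the whole second after the job is handed in: Knob in (under 4 mm out); divider in the tall card's notch (within 12 mm, lever under 3 mm); every small tin present at rest flat on the plate (within 6 mm, tilt under 7 deg), right of the divider, centre 20 mm or more from divider and right rim, within 100 mm of the plate's middle fore-aft (value of joint pause_knob below 0.004 m and y of divider_blade in the frame of price_card between -0.012 and 0.012 m and value of joint squeeze_lever below 0.003 m and x of tin0 in the frame of warmer between -0.1 and 0.1 m and y of each of tin0, tin1, tin2, tin3 in the frame of warmer above -0.15 m and y of each of tin0, tin1, tin2, tin3 in the frame of divider_blade below -0.02 m and z of tin0 in the frame of warmer between 0.036 and 0.046 m and angle between each of tin0, tin1, tin2, tin3's own z axis and vertical below 0.12 rad and linear speed of each of tin0, tin1, tin2, tin3 below 0.02 m/s and x of tin1 in the frame of warmer between -0.1 and 0.1 m and z of tin1 in the frame of warmer between 0.036 and 0.046 m and x of tin2 in the frame of warmer between -0.1 and 0.1 m and z of tin2 in the frame of warmer between 0.036 and 0.046 m and x of tin3 in the frame of warmer between -0.1 and 0.1 m and z of tin3 in the frame of warmer between 0.036 and 0.046 m); the robot touches nothing.
It fails at once if a bystander is shifted by more than 50 mm (distance of any of big_tin, jam_jar, ramekin, mug from where it was at the start of the episode above 0.05 m).
It fails at once if a bystander is tipped over (angle between any of big_tin, jam_jar, ramekin, mug's own z axis and vertical above 0.6 rad).
Of tin0, tin1, tin2, tin3 only 3 to 4 are there at a start; the rules pass over those that are not, and their reading is None.
At some moment in a run one of tin0, tin1, tin2, tin3 may be knocked a few centimetres aside while the robot is not near it.
Once in a run the grip may slacken for a moment while it holds something.
It also fails if it takes over 210 s, if anything falls off the work surface, if the arm or the gripper's body presses on something with over 40 N, if the wrist force passes 120 N, or if a joint passes its speed limit or range.

## Working session

There is one attempt and no reset: what is moved stays moved. The work goes in short steps, Python scripts to look and compute and a tool call to move; the robot and the scene stay as the last step left them, time stands still between calls to the robot, and variables do not carry over. Pictures are saved under pics/ and viewed, at most 14 in all, crops included, and the job is handed in when it is done.

Besides the shell and the picture viewer there is one more tool, called after "Request:" as name([rows], argument=value, ...), one row to a line, values as JSON. drive_tool: Moves the arm, as the interface text tells. Its arguments: {"type":"object","properties":{"steps":{"type":"array"},"force":{"type":"number"}},"required":["steps"]}

```bash
mkdir -p pics; cat > h.py <<'E'
import numpy as np,cv2
from cell import manip
from scipy.spatial.transform import Rotation as Ro
def grab(n):
    o=manip.get_obs(); im,d=manip.grab_frame(n); c=manip.calibration(n); K=np.array(c["K"])
    if n=="wrist":
        T=np.eye(4);T[:3,:3]=Ro.from_rotvec(o["ee_rot"]).as_matrix();T[:3,3]=o["position"];W=T@np.array(c["T_tool_cam"])
    else:
        W=np.eye(4);R=np.array(c["R"]);W[:3,:3]=R.T;W[:3,3]=-R.T@np.array(c["t"])
    return im,d,K,W
def pts(d,K,W):
    v,u=np.mgrid[:480,:640]
    P=np.stack([(u-K[0,2])/K[0,0]*d,(v-K[1,2])/K[1,1]*d,d],-1)
    P=P@W[:3,:3].T+W[:3,3]; P[d<=0]=np.nan
    return P
def ray(uv,K,W,z):
    r=W[:3,:3]@np.array([(uv[0]-K[0,2])/K[0,0],(uv[1]-K[1,2])/K[1,1],1]); c=W[:3,3]
    return c+r*(z-c[2])/r[2]
E
python3 - <<'E'
from h import *
print(manip.hold_point_z, manip.get_obs())
for n in ("top","scene"):
    im,d,K,W=grab(n);cv2.imwrite(f"pics/{n}0.png",im);P=pts(d,K,W);np.save(n,P)
    print(n,K[0,0],W[:3,3].round(3))
    for q in ["warmer","rail","divider_blade","squeeze_point","fixed_fin","price_card","low_clip","switch_box","knob_grip","tin0","big_tin","jam_jar","ramekin","mug"]:
        for r in manip.tip_of(q,n)[:6]:
            u=np.array(r["uv"]);a=tuple(u.astype(int)); print(q,u.round(0),round(r["confidence"],2),P[min(a[1],479),min(a[0],639)].round(3))
E
```

```text
-0.0187 {'t': 0.0, 'joint_positions': array([-1.17160898,  0.33286785, -0.06468085,  1.46095542,  0.02157602,
        1.34985824, -0.08851315]), 'joint_vel': array([ 0.00060468, -0.00082341, -0.00134713,  0.00095596,  0.00029736,
        0.00203591, -0.00129013]), 'joint_efforts': array([ 5.81832810e-04, -6.23266554e+01,  2.49260617e-02, -3.89890552e+01,
       -6.13062666e-02,  4.00004780e-02,  1.39348431e-04]), 'position': array([0.25572187, 0.56987356, 0.22174965]), 'ee_rot': array([-6.57613431e-01, -3.07174180e+00,  2.15609116e-03]), 'ft_force': array([0.09405036, 0.27894731, 0.06898227]), 'wrist_torque': array([-0.02835163,  0.02760874, -0.08005659]), 'grasp_force': 0.0, 'finger_gap': 0.08693929216994635}
top 434.12361075690063 [ 0.337 -0.091  1.134]
warmer [324. 203.] 0.69 [ 0.583 -0.076  0.037]
warmer [287. 209.] 0.57 [0.567 0.02  0.039]
rail [295. 285.] 0.69 [0.374 0.004 0.059]
divider_blade [321. 204.] 0.94 [ 0.58  -0.068  0.039]
squeeze_point [321. 264.] 0.64 [ 0.422 -0.064  0.049]
squeeze_point [401. 252.] 0.35 [ 0.448 -0.261  0.056]
fixed_fin [326. 257.] 0.75 [ 0.44  -0.0
[... 1218 characters left out ...]
39  0.023]
switch_box [487. 347.] 0.72 [0.621 0.389 0.083]
switch_box [207. 244.] 0.46 [ 0.6   -0.353  0.042]
knob_grip [491. 319.] 0.49 [0.522 0.378 0.067]
tin0 [235. 259.] 0.98 [ 0.611 -0.256  0.035]
tin0 [207. 246.] 0.97 [ 0.605 -0.35   0.04 ]
tin0 [305. 196.] 0.68 [ 0.33  -0.206  0.09 ]
tin0 [263. 235.] 0.62 [ 0.487 -0.249  0.034]
tin0 [240. 226.] 0.58 [ 0.474 -0.342  0.027]
big_tin [175. 216.] 0.83 [ 0.545 -0.517  0.038]
jam_jar [320. 338.] 0.69 [0.735 0.068 0.043]
jam_jar [208. 246.] 0.68 [ 0.606 -0.346  0.038]
jam_jar [300. 218.] 0.58 [ 0.369 -0.2    0.037]
ramekin [371. 320.] 0.84 [0.664 0.151 0.077]
mug [478. 283.] 0.95 [0.388 0.321 0.04 ]
mug [204. 245.] 0.25 [ 0.619 -0.35   0.049]
```

View pics/top0.png

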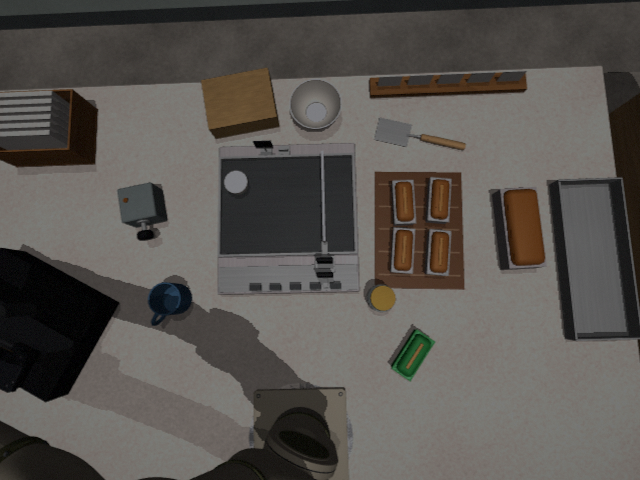

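View pics/scene0.png

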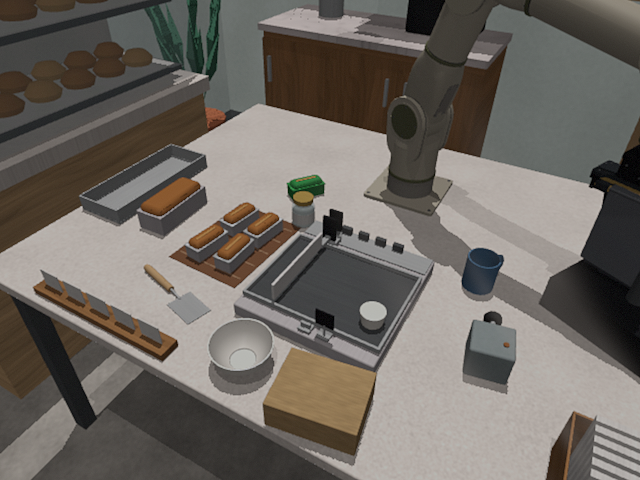

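The top view shows the warmer around (288,205), with the divider at (323,200) and the fins at (324,265). The card is at (263,146), the clip at (284,150) and the knob at (146,235). Four tins sit on the mat and the green decoy is at (412,354). The scene view agrees, and the card being about 0.145 m left of the divider points to the 0.15 notch. Next I'll get exact poses.

```bash
cat >> h.py <<'E'
def rect(P,m):
    q=P[m]; q=q[~np.isnan(q[:,0])]; (c,s,a)=cv2.minAreaRect((q[:,:2]*1000).astype(np.float32))
    return np.round(c,1),np.round(s,1),round(a,1),len(q)
def box(P,x0,x1,y0,y1,z0,z1):
    return (P[...,0]>x0)&(P[...,0]<x1)&(P[...,1]>y0)&(P[...,1]<y1)&(P[...,2]>z0)&(P[...,2]<z1)
def goal(x,y,z,yaw,o=None):
    """yaw deg: world direction of tool y axis (mod 180); prints shift mm and turn about tool z"""
    o=o or manip.get_obs(); R=Ro.from_rotvec(o["ee_rot"]).as_matrix(); p=o["position"]
    best=None
    for k in (0,180,-180):
        a=np.radians(yaw+k); ty=np.array([np.cos(a),np.sin(a),0]); tz=np.array([0,0,-1.]); G=np.stack([np.cross(ty,tz),ty,tz],1)
        rv=Ro.from_matrix(R.T@G).as_rotvec()
        if best is None or np.linalg.norm(rv)<np.linalg.norm(best): best=rv
    s=R.T@(np.array([x,y,z])-p)*1000
    print("shift",s.round(1),"turn",best.round(3),"rows>=",round(max(np.linalg.norm(s)/41.7,np.degrees(np.linalg.norm(best))/7.16),1),"q7",o["joint_positions"][6].round(2))
E
python3 - <<'E'
from h import *
P=np.load("top.npy"); S=np.load("scene.npy")
print("rim", rect(P,box(P,.38,.78,-.2,.2,.046,.056)), "plate",rect(P,box(P,.44,.72,-.17,.17,.034,.0445)))
for n,Q in(("top",P),("sc",S)):
    print(n,"blade",rect(Q,box(Q,.47,.70,-.13,.0,.08,.11)))
    print(n,"fins",rect(Q,box(Q,.36,.48,-.13,.0,.115,.13)))
    print(n,"card",rect(Q,box(Q,.68,.78,-.0,.12,.09,.13)))
    print(n,"box",rect(Q,box(Q,.5,.68,.3,.5,.076,.09)), "knob",rect(Q,box(Q,.45,.56,.33,.43,.055,.078)))
for c in [(.574,-.35),(.45,-.34),(.566,-.265),(.45,-.261)]:
    m=box(P,c[0]-.06,c[0]+.06,c[1]-.038,c[1]+.038,.03,.07); print("tin",c,rect(P,m),np.nanmax(P[m][:,2]))
print("mat",np.nanmedian(P[box(P,.36,.68,-.31,-.295,-.01,.03)][:,2]))
for r in (P,S): print("rail",rect(r,box(r,.35,.40,-.18,.18,.055,.075)))
goal(.515,.378,.25,100)
E
```

```text
rim (array([582.1,  22.2]), array([352.7, 394.8]), 89.6, 1541) plate (array([580. ,   5.7]), array([328.4, 279.8]), 90.0, 11373)
top blade (array([586.2, -72.9]), array([  6. , 224.5]), 89.6, 233)
top fins (array([410.5, -71.4]), array([39.8, 44.8]), 88.6, 152)
top card (array([723.6,  73.6]), array([43.2,  3.9]), 89.6, 78)
top box (array([566.2, 392. ]), array([136.7,  90.9]), 9.8, 1247) knob (array([526.7, 384.1]), array([58.5, 83.8]), 4.6, 286)
sc blade (array([587.8, -74.3]), array([  9.9, 224.3]), 89.3, 482)
sc fins (array([416.5, -72.6]), array([39.9, 49.5]), 86.2, 115)
sc card (array([728.1,  72.3]), array([ 6.8, 44. ]), 1.4, 172)
sc box (array([574.7, 391.5]), array([134.2,  90.4]), 10.2, 1535) knob (array([525.8, 364.6]), array([31.5, 74.4]), 35.7, 198)
tin (0.574, -0.35) (array([ 578.2, -366.8]), array([ 51.9, 112.1]), 83.9, 825) 0.06375059825970397
tin (0.45, -0.34) (array([ 446.6, -340.8]), array([113.4,  75.2]), 1.2, 866) 0.060906917475780586
tin (0.566, -0.265) (array([ 566.1, -275.8]), array([ 54.3, 119.7]), 90.0, 856) 0.06228959353163255
tin (0.45, -0.261) (array([ 451.5, -269. ]), array([ 54.7, 114. ]), 84.6, 965) 0.06383299220357475
mat 0.000997952098039101
rail (array([372.4, -32.4]), array([296.3,  31.1]), 87.9, 365)
rail (array([379.2, -32.8]), array([295.6,  42.6]), 87.8, 198)
shift [-315.1  -69.2  -27.4] turn [-0.     0.    -0.596] rows>= 7.8 q7 -0.09
```

Request:
drive_tool([
  [1,-310,-70,20,0,0,-0.596],
  [1,-310,-70,20,0,0,-0.596],
  [1,-310,-70,20,0,0,-0.596],
  [1,-310,-70,20,0,0,-0.596],
  [1,-310,-70,20,0,0,-0.596],
  [1,-310,-70,20,0,0,-0.596],
  [1,-310,-70,20,0,0,-0.596],
  [1,-310,-70,20,0,0,-0.596],
  [1,-310,-70,20,0,0,-0.596],
  [1,-310,-70,20,0,0,-0.596],
  [1,-310,-70,20,0,0,-0.596],
  [1,-310,-70,20,0,0,-0.596],
])

```text
t: 2.5
position: [0.5089, 0.3809, 0.2027]
ee_rot: [0.277, -3.129, -0.001]
ft_force: [-0.1, 0.5, 0.8]
finger_gap: 0.0869
grasp_force: 0.0
```

```bash
python3 - <<'E'
from h import *
im,d,K,W=grab("wrist");cv2.imwrite("pics/w1.png",im);P=pts(d,K,W)
for q in ("knob_grip","switch_box"):
    for r in manip.tip_of(q,"wrist")[:2]: print(q,r["uv"],r["confidence"],ray(r["uv"],K,W,.055 if q[0]=="k" else 0))
print("all",rect(P,box(P,.45,.68,.3,.5,.06,.09)),"box",rect(P,box(P,.53,.68,.3,.5,.078,.09)),"knob",rect(P,box(P,.47,.54,.33,.43,.05,.08)), manip.get_obs()["position"],W[:3,3])
goal(.514,.382,.036,100)
E
```

```text
knob_grip [318.4, 227.1] 0.71 [0.50784395 0.37847016 0.055     ]
switch_box [318.7, 252.6] 0.69 [0.54853733 0.38576039 0.        ]
all (array([566.7, 390.5]), array([134.8,  90.1]), 10.3, 6097) box (array([589.7, 394.8]), array([88.3, 90. ]), 10.1, 4305) knob (array([524.6, 391.4]), array([68.3, 39.7]), 37.1, 1214) [0.50906952 0.3806024  0.2027172 ] [0.44423101 0.36873635 0.36651316]
shift [ -5.1   0.4 166.7] turn [0.    0.    0.002] rows>= 4.0 q7 1.04
```

View pics/w1.png

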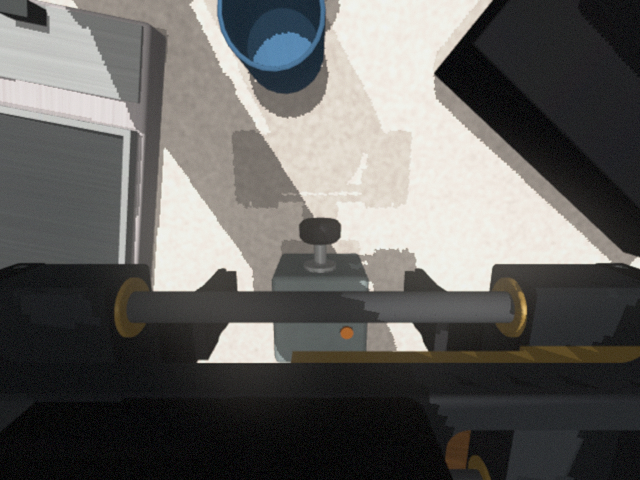

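Wrist view: the knob is at (320,230), centred between the fingers, so its world position is about (0.510, 0.380). I'll descend, grip and pull.

Request:
drive_tool([
  [1,-1,0,40,0,0,0],
  [1,-1,0,80,0,0,0],
  [1,-1,0,120,0,0,0],
  [1,-1,0,150,0,0,0],
  [1,-1,0,167,0,0,0],
  [1,-1,0,167,0,0,0],
  [0,-1,0,167,0,0,0],
  [0,-1,0,167,0,0,0],
  [0,-1,0,167,0,0,0],
  [0,-1,0,167,0,0,0],
  [0,-1,0,167,0,0,0],
  [0,-1,0,167,0,0,0],
], force=45)

```text
t: 3.65
position: [0.5113, 0.3799, 0.0363]
ee_rot: [-0.273, 3.129, 0.001]
ft_force: [-0.6, 0.1, -0.3]
finger_gap: 0.0547
grasp_force: 0.0
```

Request:
drive_tool([
  [0,4,0,0,0,0,0],
  [0,8,0,0,0,0,0],
  [0,12,0,0,0,0,0],
  [0,16,0,0,0,0,0],
  [0,20,0,0,0,0,0],
  [0,24,0,0,0,0,0],
  [0,24,0,0,0,0,0],
  [0,24,0,0,0,0,0],
])

```text
t: 4.32
position: [0.4864, 0.3764, 0.0357]
ee_rot: [0.275, -3.129, -0.002]
ft_force: [-2.1, 4.8, -0.4]
finger_gap: 0.0389
grasp_force: 45.0
```

Request:
drive_tool([
  [0,4,0,0,0,0,0],
  [0,4,0,0,0,0,0],
  [1,4,0,0,0,0,0],
  [1,4,0,0,0,0,0],
  [1,4,0,0,0,0,0],
  [1,4,0,0,0,0,0],
  [1,4,0,-40,0,0,0],
  [1,4,0,-80,0,0,0],
  [1,4,0,-120,0,0,0],
  [1,4,0,-160,0,0,0],
  [1,4,0,-160,0,0,0],
])

```text
t: 5.23
position: [0.4865, 0.3765, 0.2046]
ee_rot: [-0.271, 3.12, 0.011]
ft_force: [0.8, 0.8, 1.1]
finger_gap: 0.085
grasp_force: 0.0
```

```bash
python3 - <<'E'
from h import *
im,d,K,W=grab("wrist");P=pts(d,K,W)
for r in manip.tip_of("knob_grip","wrist")[:2]: print(r["uv"],r["confidence"],ray(r["uv"],K,W,.055))
print("all",rect(P,box(P,.45,.68,.3,.5,.06,.09)))
goal(.415,-.072,.23,0)
E
```

```text
[318.5, 229.2] 0.87 [0.48937164 0.37571579 0.055     ]
all (array([547.2, 385. ]), array([136.6,  90.5]), 12.3, 4384)
shift [ 145.5 -428.2  -33.7] turn [-1.000e-03  4.000e-03 -1.397e+00] rows>= 11.2 q7 1.01
```

Request:
drive_tool([
  [1,35,-105,-30,0,0,0.43],
  [1,70,-210,-30,0,0,0.87],
  [1,105,-315,-30,0,0,1.3],
  [1,140,-426,-30,0,0,1.745],
  [1,140,-426,-30,0,0,1.745],
  [1,140,-426,-30,0,0,1.745],
  [1,140,-426,-30,0,0,1.745],
  [1,140,-426,-30,0,0,1.745],
  [1,140,-426,-30,0,0,1.745],
  [1,140,-426,-30,0,0,1.745],
  [1,140,-426,-30,0,0,1.745],
  [1,140,-426,-30,0,0,1.745],
])

```text
t: 6.33
position: [0.4175, -0.0758, 0.2247]
ee_rot: [-1.951, -2.461, 0.003]
ft_force: [-0.5, -0.3, 0.5]
finger_gap: 0.0875
grasp_force: 0.0
```

```bash
python3 - <<'E'
from h import *
goal(.416,-.072,.23,0)
E
```

```text
shift [ 4.  -0.6 -5.3] turn [-0.002  0.001  0.23 ] rows>= 1.8 q7 0.25
```

Request:
drive_tool([
  [1,4,0,-5,0,0,0.12],
  [1,4,0,-5,0,0,0.23],
  [1,4,0,-5,0,0,0.23],
  [1,4,0,-5,0,0,0.23],
])

```text
t: 6.67
position: [0.4178, -0.0654, 0.2295]
ee_rot: [-2.2, -2.241, 0.003]
ft_force: [-0.6, 0.3, 0.5]
finger_gap: 0.0869
grasp_force: 0.0
```

```bash
python3 - <<'E'
from h import *
im,d,K,W=grab("wrist");cv2.imwrite("pics/w2.png",im);P=pts(d,K,W)
for q,z in (("fixed_fin",.098),("squeeze_point",.098),("divider_blade",.04)):
    for r in manip.tip_of(q,"wrist")[:2]: print(q,r["uv"],r["confidence"],ray(r["uv"],K,W,z))
print("fins",rect(P,box(P,.36,.48,-.13,.0,.110,.13)),"blade",rect(P,box(P,.47,.70,-.13,.0,.08,.11)),manip.get_obs()["position"])
m=box(P,.36,.46,-.13,.0,.118,.126);q=P[m];print(np.percentile(q[:,0],[1,99]),np.histogram(q[:,0],20))
goal(.416,-.072,.079,0)
E
```

```text
fixed_fin [336.0, 243.3] 0.57 [ 0.43302214 -0.07570477  0.098     ]
fixed_fin [624.6, 141.4] 0.31 [0.67708602 0.01884512 0.098     ]
squeeze_point [319.3, 240.5] 0.78 [ 0.41758185 -0.07333129  0.098     ]
divider_blade [467.1, 232.3] 0.76 [ 0.57910952 -0.07551983  0.04      ]
divider_blade [634.5, 91.5] 0.41 [0.72646555 0.06977015 0.04      ]
fins (array([412.2, -73.8]), array([39.2, 44.2]), 89.8, 1101) blade (array([587.8, -75.5]), array([  6.8, 224.3]), 89.6, 2925) [ 0.41822645 -0.06514431  0.23009869]
[0.39021804 0.43409061] (array([132,  97, 129, 132,  16,   0,   0,   0,   0,   0,   0,   0,   0,
         0,   0,  68, 115, 122, 113, 108]), array([0.3900962 , 0.39230801, 0.39451983, 0.39673164, 0.39894345,
       0.40115527, 0.40336708, 0.40557889, 0.40779071, 0.41000252,
       0.41221433, 0.41442615, 0.41663796, 0.41884977, 0.42106159,
       0.4232734 , 0.42548521, 0.42769703, 0.42990884, 0.43212065,
       0.43433247]))
shift [ -6.8  -2.2 151.1] turn [-0.001  0.     0.017] rows>= 3.6 q7 0.01
```

View pics/w2.png

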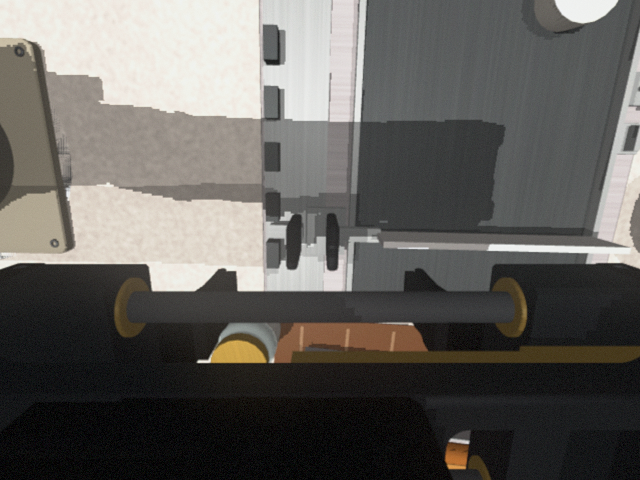

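Wrist view: the fins are at (293,242) and (332,242). Fixed outer face x=0.4345, so the squeeze point is (0.418, -0.074). The jaw opening has to stay narrow because of the blade.

Request:
drive_tool([
  [0.76,-9,0,20,0,0,0.01],
  [0.76,-9,0,50,0,0,0.01],
  [0.76,-9,0,60,0,0,0.01],
  [0.76,-9,0,60,0,0,0.01],
  [0.76,-9,0,90,0,0,0.01],
  [0.76,-9,0,120,0,0,0.01],
  [0.76,-9,0,147,0,0,0.01],
  [0.76,-9,0,147,0,0,0.01],
  [0.76,-9,0,147,0,0,0.01],
], force=25)

```text
t: 7.62
position: [0.4185, -0.074, 0.0842]
ee_rot: [-2.214, -2.227, 0.002]
ft_force: [-0.3, -0.4, 0.5]
finger_gap: 0.0665
grasp_force: 0.0
```

Request:
drive_tool([
  [0.1,0,0,0,0,0,0],
  [0.1,0,0,0,0,0,0],
  [0.1,0,0,0,0,0,0],
  [0.1,0,0,0,0,0,0],
  [0.1,0,0,0,0,0,0],
  [0.1,0,0,0,0,0,0],
  [0.1,0,0,0,0,0,0],
  [0.1,0,0,0,0,0,0],
  [0.1,0,0,0,0,0,0],
  [0.1,0,0,0,0,0,0],
])

```text
t: 8.45
position: [0.418, -0.0743, 0.0847]
ee_rot: [-2.216, -2.226, 0.0]
ft_force: [-8.1, -0.4, 4.3]
finger_gap: 0.0331
grasp_force: 4.0
```

Request:
drive_tool([
  [0,0,0,0,0,0,0],
  [0,0,0,0,0,0,0],
  [0,0,0,0,0,0,0],
  [0,0,0,0,0,0,0],
  [0,0,0,0,0,0,0],
], force=35)

```text
t: 8.87
position: [0.418, -0.0743, 0.0847]
ee_rot: [-2.216, -2.226, 0.0]
ft_force: [-7.1, -0.1, 5.7]
finger_gap: 0.0305
grasp_force: 35.0
```

Request:
drive_tool([
  [0,14,0,0,0,0,0],
  [0,28,0,0,0,0,0],
  [0,42,0,0,0,0,0],
  [0,56,0,0,0,0,0],
  [0,70,0,0,0,0,0],
  [0,84,0,0,0,0,0],
  [0,98,0,0,0,0,0],
  [0,112,0,0,0,0,0],
  [0,126,0,0,0,0,0],
  [0,140,0,0,0,0,0],
  [0,149,0,0,0,0,0],
  [0,149,0,0,0,0,0],
])

```text
t: 9.87
position: [0.419, 0.0768, 0.0846]
ee_rot: [2.213, 2.228, 0.005]
ft_force: [5.3, 1.9, -8.2]
finger_gap: 0.0308
grasp_force: 35.0
```

```bash
python3 - <<'E'
from h import *
o=manip.get_obs();print(o["position"],o["finger_gap"],o["grasp_force"])
im,d,K,W=grab("top");P=pts(d,K,W)
print("blade",rect(P,box(P,.47,.70,.0,.12,.085,.105)))
goal(.418,.074,.2,0)
E
```

```text
[0.41904747 0.07678838 0.08464913] 0.030756765664213464 34.96255402093084
blade (array([587.8,  77.3]), array([  5.7, 219.8]), 89.6, 206)
shift [  -2.    -0.7 -115.4] turn [ 0.003 -0.001  0.006] rows>= 2.8 q7 -0.27
```

Request:
drive_tool([
  [0.76,0,0,0,0,0,0],
  [0.76,0,0,0,0,0,0],
  [0.76,0,0,0,0,0,0],
  [0.76,0,0,0,0,0,0],
  [0.76,0,0,0,0,0,0],
  [0.76,0,0,0,0,0,0],
  [0.76,0,0,-40,0,0,0],
  [0.76,0,0,-80,0,0,0],
  [0.76,0,0,-120,0,0,0],
  [0.76,0,0,-150,0,0,0],
  [0.76,0,0,-150,0,0,0],
])

```text
t: 10.83
position: [0.4209, 0.0755, 0.2408]
ee_rot: [2.213, 2.223, 0.016]
ft_force: [1.1, 0.5, 0.4]
finger_gap: 0.0664
grasp_force: 0.0
```

```bash
python3 - <<'E'
from h import *
im,d,K,W=grab("wrist");P=pts(d,K,W)
m=box(P,.36,.46,.0,.13,.118,.126);q=P[m];print(np.percentile(q[:,0],[1,99]),np.percentile(q[:,1],[1,99]))
print("blade",rect(P,box(P,.47,.70,.03,.12,.08,.11)),"card",rect(P,box(P,.71,.78,.03,.12,.08,.13)),manip.get_obs()["position"])
print("rightrim",rect(P,box(P,.50,.68,-.19,-.14,.047,.058)))
im,d,K,W=grab("top");P=pts(d,K,W)
cv2.imwrite("pics/t2.png",cv2.resize(im[140:310,200:480],(800,486)))
for c in [(.574,-.35),(.45,-.34),(.566,-.265),(.45,-.261)]:
    m=box(P,c[0]-.065,c[0]+.065,c[1]-.04,c[1]+.04,.047,.07); print("tin",c,rect(P,m))
goal(.45,-.262,.25,90)
E
```

```text
[0.3908606  0.43507138] [0.0562773  0.09491696]
blade (array([588.3,  74.2]), array([  6.6, 223.1]), 89.6, 2553) card (array([724.8,  71.2]), array([44.3,  4.9]), 88.5, 1042) [0.41993614 0.07525505 0.23771293]
rightrim (array([0., 0.]), array([0., 0.]), 0.0, 0)
tin (0.574, -0.35) (array([ 579.7, -366.3]), array([ 42.9, 101.7]), 87.0, 616)
tin (0.45, -0.34) (array([ 443.8, -356.8]), array([ 44.5, 100.9]), 85.9, 654)
tin (0.566, -0.265) (array([ 563.1, -278.5]), array([123.8,  43.4]), 0.6, 642)
tin (0.45, -0.261) (array([ 451.1, -269. ]), array([ 43.4, 101.1]), 83.0, 666)
shift [-337.1   29.6  -14.9] turn [ 0.004  0.002 -1.566] rows>= 12.5 q7 -0.31
```

View pics/t2.png

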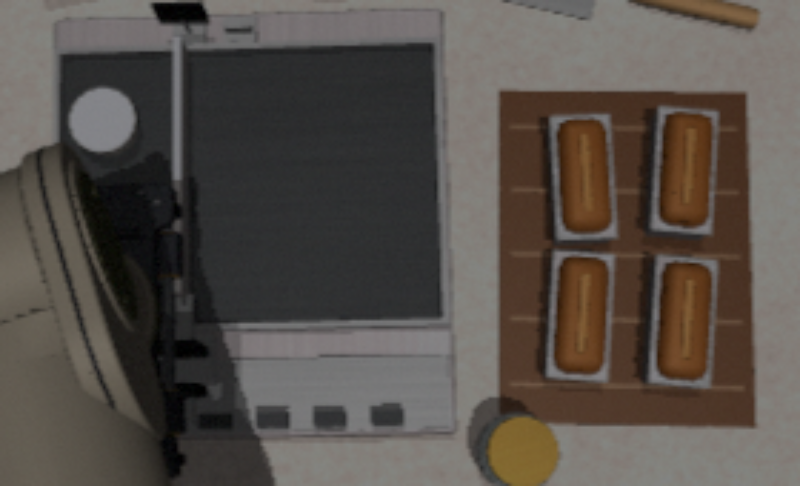

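The divider now stands in the card's notch. Blade y is 0.074 against the card's 0.072, and the fins are back to 44 mm. The picture shows four tins on the mat and an empty bay. Next I'll move over the mat for a closer look.

Request:
drive_tool([
  [0.76,-40,0,-20,0,0,0.125],
  [0.76,-80,0,-20,0,0,0.25],
  [0.76,-120,0,-20,0,0,0.375],
  [0.76,-160,0,-20,0,0,0.5],
  [0.76,-200,0,-20,0,0,0.625],
  [0.76,-240,0,-20,0,0,0.75],
  [0.76,-280,0,-20,0,0,0.875],
  [0.76,-320,0,-20,0,0,1.0],
  [0.76,-350,0,-20,0,0,1.125],
  [0.76,-385,0,-20,0,0,1.25],
  [0.76,-385,0,-20,0,0,1.375],
  [0.76,-385,0,-20,0,0,1.5],
])

```text
t: 11.93
position: [0.4184, -0.3123, 0.2524]
ee_rot: [3.139, 0.103, -0.004]
ft_force: [0.8, 0.8, 0.2]
finger_gap: 0.0661
grasp_force: 0.0
```

Request:
drive_tool([
  [0.76,0,0,0,0,0,0.075],
  [0.76,0,0,0,0,0,0.075],
  [0.76,0,0,0,0,0,0.075],
])

```text
t: 12.18
position: [0.4194, -0.31, 0.2528]
ee_rot: [-3.141, -0.006, 0.002]
ft_force: [-0.9, 0.8, 0.3]
finger_gap: 0.0658
grasp_force: 0.0
```

```bash
cat > tins.py <<'E'
from h import *
o=manip.get_obs(); print(o["position"].round(4),o["ee_rot"].round(3))
im,d,K,W=grab("wrist");P=pts(d,K,W);cv2.imwrite("pics/w3.png",im)
m=((P[...,2]>.03)&(P[...,2]<.07)&box(P,.3,.72,-.45,-.2,.0,.1)).astype(np.uint8)
n,l,st,_=cv2.connectedComponentsWithStats(m)
for i in range(1,n):
    if st[i,4]>800: print(st[i],rect(P,l==i),"top",rect(P,(l==i)&(P[...,2]>.045)),np.nanmax(P[l==i][:,2]).round(4))
for r in manip.tip_of("tin0","wrist"): print(r["uv"],round(r["confidence"],2),ray(r["uv"],K,W,.001).round(3))
E
python3 tins.py
```

```text
[ 0.4194 -0.31    0.2528] [-3.141e+00 -6.000e-03  2.000e-03]
[ 347    0   71  126 6398] (array([ 580.8, -372.3]), array([ 54.3, 114.9]), 82.9, 6398) top (array([ 579.1, -372. ]), array([ 45.2, 101. ]), 82.9, 4804) 0.0617
[ 265    3   55  122 6349] (array([ 578.5, -281.7]), array([114.3,  54.2]), 0.3, 6349) top (array([ 577.9, -281.5]), array([103.9,  44.6]), 0.0, 4775) 0.0614
[ 259  133   57  108 4928] (array([ 452.7, -272.4]), array([ 54.1, 114.3]), 83.7, 4928) top (array([ 452.8, -272.5]), array([ 44.9, 103.8]), 83.7, 3675) 0.0618
[ 335  141   64  107 4857] (array([ 445.1, -362. ]), array([ 54.2, 114.2]), 82.7, 4857) top (array([ 445.1, -361.9]), array([ 45.2, 104. ]), 82.8, 3612) 0.0608
[286.6, 186.0] 0.94 [ 0.452 -0.269  0.001]
[296.2, 77.4] 0.91 [ 0.576 -0.282  0.001]
[360.9, 191.6] 0.6 [ 0.446 -0.361  0.001]
[375.1, 72.3] 0.58 [ 0.582 -0.373  0.001]
[31.3, 73.2] 0.44 [0.58  0.022 0.001]
```

View pics/w3.png

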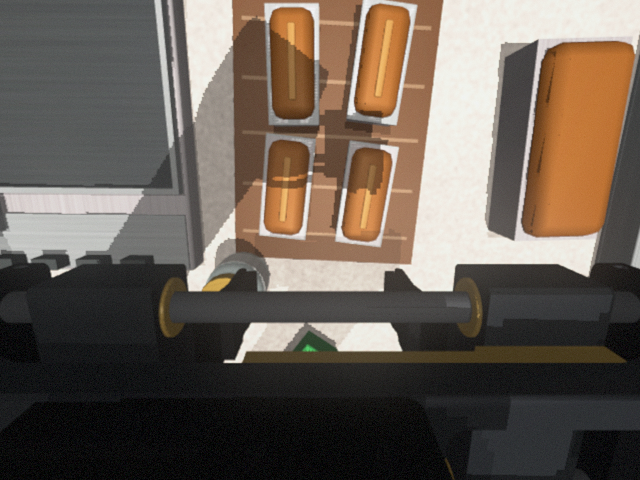

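Wrist view: tins at (290,63), (382,60), (287,187) and (366,194), all matching the given 110x50 size. I'll pick the near-left one first.

Request:
drive_tool([
  [0.76,32,-38,30,0,0,0.11],
  [0.76,32,-38,70,0,0,0.11],
  [0.76,32,-38,110,0,0,0.11],
  [0.76,32,-38,150,0,0,0.11],
  [0.76,32,-38,190,0,0,0.11],
  [0.76,32,-38,220,0,0,0.11],
  [0.76,32,-38,239,0,0,0.11],
  [0.76,32,-38,239,0,0,0.11],
  [0,32,-38,239,0,0,0.11],
  [0,32,-38,239,0,0,0.11],
  [0,32,-38,239,0,0,0.11],
  [0,32,-38,239,0,0,0.11],
], force=35)

```text
t: 13.28
position: [0.453, -0.2724, 0.0163]
ee_rot: [3.137, -0.171, 0.005]
ft_force: [-2.0, 1.0, 6.2]
finger_gap: 0.0498
grasp_force: 35.0
```

Request:
drive_tool([
  [0,0,0,0,0,0,0],
  [0,0,0,0,0,0,0],
  [0,0,0,0,0,0,0],
  [0,0,0,0,0,0,0],
  [0,0,0,-30,0,0,0],
  [0,0,0,-60,0,0,0],
  [0,0,0,-90,0,0,0],
  [0,0,0,-120,0,0,0],
  [0,0,0,-140,0,0,0],
  [0,0,0,-140,0,0,0],
])

```text
t: 14.12
position: [0.4538, -0.2733, 0.1594]
ee_rot: [3.136, -0.172, 0.012]
ft_force: [0.7, 0.2, -2.8]
finger_gap: 0.0499
grasp_force: 35.0
```

```bash
python3 -c "
from h import *
goal(.522,.0,.054,90);goal(.522,0,.054,-90)"
```

```text
shift [  37.2 -279.3  105.5] turn [ 0.001 -0.008 -0.109] rows>= 7.2 q7 -1.12
shift [  37.2 -279.3  105.5] turn [ 0.001 -0.008 -0.109] rows>= 7.2 q7 -1.12
```

Request:
drive_tool([
  [0,5,-35,0,0,0,0],
  [0,10,-70,0,0,0,-0.05],
  [0,15,-105,0,0,0,-0.109],
  [0,20,-140,0,0,0,-0.109],
  [0,25,-175,0,0,0,-0.109],
  [0,30,-210,0,0,0,-0.109],
  [0,35,-245,0,0,0,-0.109],
  [0,37,-280,0,0,0,-0.109],
  [0,37,-280,20,0,0,-0.109],
  [0,37,-280,50,0,0,-0.109],
  [0,37,-280,75,0,0,-0.109],
  [0,37,-280,92,0,0,-0.109],
])

```text
t: 15.12
position: [0.5174, 0.0023, 0.0598]
ee_rot: [3.141, 0.001, -0.004]
ft_force: [-0.3, -0.1, -2.3]
finger_gap: 0.0499
grasp_force: 35.0
```

Request:
drive_tool([
  [0,0,0,6,0,0,0],
  [0,0,0,11,0,0,0],
  [0,0,0,11,0,0,0],
  [0,0,0,11,0,0,0],
])

```text
t: 15.45
position: [0.5191, 0.0022, 0.0533]
ee_rot: [-3.14, 0.0, -0.0]
ft_force: [-10.0, 0.0, 19.9]
finger_gap: 0.0495
grasp_force: 35.0
```

Request:
drive_tool([
  [0,0,0,-2,0,0,0],
  [0.76,0,0,-2,0,0,0],
  [0.76,0,0,-2,0,0,0],
  [0.76,0,0,-2,0,0,0],
  [0.76,0,0,-2,0,0,0],
  [0.76,0,0,-40,0,0,0],
  [0.76,0,0,-80,0,0,0],
  [0.76,0,0,-120,0,0,0],
  [0.76,0,0,-150,0,0,0],
  [0.76,0,0,-150,0,0,0],
])

```text
t: 16.28
position: [0.522, 0.0022, 0.2079]
ee_rot: [-3.139, 0.001, -0.015]
ft_force: [1.0, -0.6, -0.5]
finger_gap: 0.0661
grasp_force: 0.0
```

```bash
cat > look.py <<'E'
from h import *
# tins seen by the top camera, on the plate and on the mat; then a goal
import sys
im,d,K,W=grab("top");P=pts(d,K,W)
for nm,b in (("plate",(.45,.72,-.15,.066,.075,.11)),("mat",(.3,.72,-.45,-.18,.03,.07))):
    m=box(P,*b).astype(np.uint8);n,l,st,_=cv2.connectedComponentsWithStats(m)
    for i in range(1,n):
        if st[i,4]>100: print(nm,rect(P,l==i),"z",np.nanpercentile(P[l==i][:,2],[50,98]).round(4))
print(manip.get_obs()["position"].round(4)); goal(*map(float,sys.argv[1:5]))
E
python3 look.py .578 -.2815 .0155 90
```

```text
plate (array([492. , -16.8]), array([11.6, 64.4]), 88.9, 138) z [0.0847 0.0961]
mat (array([ 579.6, -369.1]), array([ 54.5, 116.3]), 83.2, 942) z [0.0527 0.0599]
mat (array([ 576.9, -279.2]), array([ 55.6, 114.7]), 89.9, 929) z [0.0526 0.0596]
mat (array([ 444.1, -358.8]), array([ 54.9, 114.1]), 82.8, 986) z [0.0527 0.0595]
[0.5209 0.0023 0.2048]
shift [ 56.1 284.1 189.2] turn [-0.002 -0.006 -0.   ] rows>= 8.3 q7 -1.62
```

Request:
drive_tool([
  [0.76,7,36,0,0,0,0],
  [0.76,14,72,0,0,0,0],
  [0.76,21,108,0,0,0,0],
  [0.76,28,144,0,0,0,0],
  [0.76,35,180,0,0,0,0],
  [0.76,42,216,0,0,0,0],
  [0.76,49,252,0,0,0,0],
  [0.76,57,283,20,0,0,0],
  [0.76,57,283,60,0,0,0],
  [0.76,57,283,95,0,0,0],
  [0.76,57,283,130,0,0,0],
  [0.76,57,283,150,0,0,0],
])

```text
t: 17.33
position: [0.5732, -0.2799, 0.0459]
ee_rot: [-3.14, 0.001, 0.01]
ft_force: [-0.4, -0.4, -0.5]
finger_gap: 0.0658
grasp_force: 0.0
```

```bash
python3 look.py .578 -.2815 .0155 90
```

```text
plate (array([515.7,   3.9]), array([114. ,  53.8]), 0.6, 991) z [0.0931 0.0997]
mat (array([ 538.3, -371.5]), array([38.9, 33.6]), 84.9, 167) z [0.0503 0.0593]
mat (array([ 444.1, -359.2]), array([ 55.2, 114.4]), 82.4, 988) z [0.0528 0.0596]
[ 0.5718 -0.279   0.0432]
shift [ 6.4  2.6 27.6] turn [-0.003  0.01  -0.   ] rows>= 0.7 q7 -0.96
```

Request:
drive_tool([
  [0.76,4,2,15,0,0,0],
  [0.76,4,2,28,0,0,0],
  [0.76,4,2,28,0,0,0],
  [0,4,2,28,0,0,0],
  [0,4,2,28,0,0,0],
  [0,4,2,28,0,0,0],
  [0,4,2,28,0,0,0],
  [0,4,2,28,0,0,0],
  [0,4,2,28,0,0,0],
  [0,4,2,-10,0,0,0],
  [0,4,2,-50,0,0,0],
  [0,4,2,-90,0,0,0],
])

```text
t: 18.38
position: [0.5791, -0.2827, 0.1425]
ee_rot: [-3.141, 0.001, 0.003]
ft_force: [1.1, -0.4, -2.2]
finger_gap: 0.0496
grasp_force: 35.0
```

Request:
drive_tool([
  [0,0,0,-30,0,0,0],
  [0,0,0,-30,0,0,0],
])

```text
t: 18.55
position: [0.5824, -0.2847, 0.1788]
ee_rot: [3.138, -0.001, 0.015]
ft_force: [0.7, -0.7, -1.9]
finger_gap: 0.0496
grasp_force: 35.0
```

```bash
python3 look.py .641 0 .056 90
```

```text
plate (array([515.7,   4. ]), array([114.3,  54. ]), 0.9, 992) z [0.0931 0.0994]
mat (array([ 443.9, -358.7]), array([ 55.1, 113.9]), 82.6, 709) z [0.0539 0.0592]
[ 0.5814 -0.2839  0.1753]
shift [  58.7 -284.2  119.1] turn [ 0.002 -0.006 -0.   ] rows>= 7.5 q7 -1.0
```

Request:
drive_tool([
  [0,8,-36,0,0,0,0],
  [0,16,-72,0,0,0,0],
  [0,24,-108,0,0,0,0],
  [0,32,-144,0,0,0,0],
  [0,40,-180,0,0,0,0],
  [0,48,-216,0,0,0,0],
  [0,56,-250,0,0,0,0],
  [0,59,-284,0,0,0,0],
  [0,59,-284,30,0,0,0],
  [0,59,-284,65,0,0,0],
  [0,59,-284,90,0,0,0],
  [0,59,-284,105,0,0,0],
])

```text
t: 19.6
position: [0.6364, 0.0015, 0.0621]
ee_rot: [3.141, 0.001, -0.009]
ft_force: [-8.8, 2.2, 53.4]
finger_gap: 0.0497
grasp_force: 35.0
```

Request:
drive_tool([
  [0,0,0,4,0,0,0],
  [0,0,0,8,0,0,0],
  [0,0,0,11,0,0,0],
  [0,0,0,11,0,0,0],
])

```text
t: 19.93
position: [0.6391, 0.0015, 0.0587]
ee_rot: [-3.139, 0.0, -0.001]
ft_force: [-17.7, 2.0, 38.2]
finger_gap: 0.0493
grasp_force: 35.0
```

Request:
drive_tool([
  [0,0,0,-5,0,0,0],
  [0,0,0,-5,0,0,0],
  [0.76,0,0,-5,0,0,0],
  [0.76,0,0,-5,0,0,0],
  [0.76,0,0,-5,0,0,0],
  [0.76,0,0,-5,0,0,0],
  [0.76,0,0,-40,0,0,0],
  [0.76,0,0,-80,0,0,0],
  [0.76,0,0,-110,0,0,0],
  [0.76,0,0,-140,0,0,0],
  [0.76,0,0,-140,0,0,0],
])

```text
t: 20.85
position: [0.6418, 0.0008, 0.2021]
ee_rot: [-3.14, 0.001, -0.014]
ft_force: [1.0, 0.1, 0.4]
finger_gap: 0.066
grasp_force: 0.0
```

```bash
python3 look.py .4455 -.3615 .0155 82.8
```

```text
plate (array([563.4,   2.8]), array([ 52.5, 210.6]), 89.4, 1615) z [0.0939 0.0999]
mat (array([ 579.5, -369. ]), array([ 55.1, 114.3]), 83.1, 940) z [0.0527 0.06  ]
mat (array([ 444.4, -359.2]), array([ 54.9, 114.9]), 82.7, 988) z [0.0529 0.0599]
[0.6408 0.0009 0.1989]
shift [-196.2  362.6  182. ] turn [-0.001 -0.006  0.125] rows>= 10.8 q7 -1.5
```

Request:
drive_tool([
  [0.76,-20,36,0,0,0,0],
  [0.76,-40,72,0,0,0,0.02],
  [0.76,-60,108,0,0,0,0.04],
  [0.76,-80,144,0,0,0,0.06],
  [0.76,-100,180,0,0,0,0.08],
  [0.76,-120,216,0,0,0,0.1],
  [0.76,-140,252,0,0,0,0.125],
  [0.76,-160,290,0,0,0,0.125],
  [0.76,-180,330,0,0,0,0.125],
  [0.76,-196,362,0,0,0,0.125],
  [0.76,-196,362,30,0,0,0.125],
  [0.76,-196,362,60,0,0,0.125],
])

```text
t: 21.9
position: [0.4413, -0.3641, 0.1352]
ee_rot: [3.133, -0.205, 0.003]
ft_force: [0.9, 1.8, 0.2]
finger_gap: 0.0666
grasp_force: 0.0
```

```bash
python3 look.py .4455 -.3615 .0155 82.8
```

```text
plate (array([573.9,   3.8]), array([ 54.3, 231.2]), 89.6, 1950) z [0.0932 0.0997]
mat (array([ 579.6, -369.2]), array([ 54.8, 115. ]), 83.2, 935) z [0.0529 0.0589]
[ 0.4396 -0.3599  0.1282]
shift [  6.8   1.1 112.7] turn [-0.002  0.007 -0.002] rows>= 2.7 q7 -0.9
```

Request:
drive_tool([
  [0.76,4,1,35,0,0,0],
  [0.76,4,1,70,0,0,0],
  [0.76,4,1,100,0,0,0],
  [0.76,4,1,112,0,0,0],
  [0.76,4,1,112,0,0,0],
  [0,4,1,112,0,0,0],
  [0,4,1,112,0,0,0],
  [0,4,1,112,0,0,0],
  [0,4,1,112,0,0,0],
  [0,4,1,112,0,0,0],
  [0,4,1,112,0,0,0],
])

```text
t: 22.87
position: [0.4479, -0.3626, 0.0253]
ee_rot: [3.135, -0.196, 0.004]
ft_force: [-1.0, 2.7, 7.9]
finger_gap: 0.0496
grasp_force: 35.0
```

Request:
drive_tool([
  [0,0,0,-30,0,0,0],
  [0,0,0,-70,0,0,0],
  [0,0,0,-110,0,0,0],
  [0,0,0,-150,0,0,0],
  [0,0,0,-160,0,0,0],
  [0,0,0,-160,0,0,0],
])

```text
t: 23.37
position: [0.4481, -0.3635, 0.1872]
ee_rot: [3.133, -0.197, 0.01]
ft_force: [0.3, 0.3, -3.7]
finger_gap: 0.0497
grasp_force: 35.0
```

```bash
python3 look.py .521 -.095 .056 90
```

```text
plate (array([573.4,   3.8]), array([ 54.5, 229.7]), 89.6, 1951) z [0.0932 0.0996]
mat (array([ 583.1, -369.7]), array([ 55.3, 108.6]), 82.6, 810) z [0.0536 0.0601]
[ 0.4473 -0.3624  0.1844]
shift [  39.5 -274.5  128.4] turn [ 0.    -0.003 -0.125] rows>= 7.3 q7 -0.92
```

Request:
drive_tool([
  [0,6,-38,0,0,0,-0.02],
  [0,12,-76,0,0,0,-0.06],
  [0,18,-114,0,0,0,-0.125],
  [0,24,-152,0,0,0,-0.125],
  [0,30,-190,0,0,0,-0.125],
  [0,36,-228,0,0,0,-0.125],
  [0,39,-262,0,0,0,-0.125],
  [0,39,-274,0,0,0,-0.125],
  [0,39,-274,30,0,0,-0.125],
  [0,39,-274,65,0,0,-0.125],
  [0,39,-274,95,0,0,-0.125],
  [0,39,-274,106,0,0,-0.125],
])

```text
t: 24.42
position: [0.5154, -0.0946, 0.0714]
ee_rot: [3.141, 0.0, -0.015]
ft_force: [-0.3, 0.4, -3.0]
finger_gap: 0.0494
grasp_force: 35.0
```

Request:
drive_tool([
  [0,0,0,4,0,0,0],
  [0,0,0,7,0,0,0],
  [0,0,0,10,0,0,0],
  [0,0,0,10,0,0,0],
])

```text
t: 24.75
position: [0.5203, -0.0954, 0.0682]
ee_rot: [-3.141, 0.0, -0.002]
ft_force: [-0.0, 0.5, -2.9]
finger_gap: 0.0498
grasp_force: 35.0
```

Request:
drive_tool([
  [0,0,0,2,0,0,0],
  [0,0,0,4,0,0,0],
  [0,0,0,4,0,0,0],
])

```text
t: 25.0
position: [0.5206, -0.0953, 0.0652]
ee_rot: [-3.141, 0.0, -0.003]
ft_force: [-6.0, 0.7, 11.0]
finger_gap: 0.0498
grasp_force: 35.0
```

Request:
drive_tool([
  [0,0,0,-1,0,0,0],
  [0.76,0,0,-1,0,0,0],
  [0.76,0,0,-1,0,0,0],
  [0.76,0,0,-1,0,0,0],
  [0.76,0,0,-1,0,0,0],
  [0.76,0,0,-40,0,0,0],
  [0.76,0,0,-80,0,0,0],
  [0.76,0,0,-120,0,0,0],
  [0.76,0,0,-140,0,0,0],
  [0.76,0,0,-140,0,0,0],
])

```text
t: 25.83
position: [0.5222, -0.0958, 0.2087]
ee_rot: [-3.141, 0.001, -0.013]
ft_force: [0.2, -0.4, 0.8]
finger_gap: 0.0665
grasp_force: 0.0
```

```bash
python3 look.py .580 -.3725 .0155 82.9
```

```text
plate (array([644. ,  16.7]), array([27.2, 88.8]), 88.5, 230) z [0.0927 0.0987]
mat (array([ 579.5, -369.1]), array([ 54.5, 114.7]), 83.1, 944) z [0.053  0.0594]
[ 0.5211 -0.0955  0.206 ]
shift [ 58.1 277.1 190.6] turn [-0.001 -0.005  0.124] rows>= 8.2 q7 -1.41
```

Request:
drive_tool([
  [0.76,8,38,0,0,0,0.02],
  [0.76,16,76,0,0,0,0.06],
  [0.76,24,114,0,0,0,0.124],
  [0.76,32,152,0,0,0,0.124],
  [0.76,40,190,0,0,0,0.124],
  [0.76,48,228,0,0,0,0.124],
  [0.76,56,262,0,0,0,0.124],
  [0.76,58,277,20,0,0,0.124],
  [0.76,58,277,60,0,0,0.124],
  [0.76,58,277,95,0,0,0.124],
  [0.76,58,277,120,0,0,0.124],
  [0.76,58,277,135,0,0,0.124],
])

```text
t: 26.88
position: [0.5754, -0.3711, 0.0633]
ee_rot: [-3.133, 0.196, 0.009]
ft_force: [-0.4, 0.7, -0.2]
finger_gap: 0.0663
grasp_force: 0.0
```

```bash
python3 look.py .580 -.3725 .0155 82.9
```

```text
plate (array([573.7,   3.9]), array([ 54.5, 230.6]), 89.7, 1947) z [0.0932 0.0995]
plate (array([516.6, -93.3]), array([ 54. , 114.3]), 89.9, 1002) z [0.0933 0.0996]
[ 0.575  -0.3705  0.0619]
shift [ 5.6  1.5 46.3] turn [-0.003  0.008 -0.001] rows>= 1.1 q7 -0.92
```

Three tins are flat in the bay. On to the last one.

Request:
drive_tool([
  [0.76,4,1,25,0,0,0],
  [0.76,4,1,45,0,0,0],
  [0.76,4,1,45,0,0,0],
  [0.76,4,1,45,0,0,0],
  [0,4,1,45,0,0,0],
  [0,4,1,45,0,0,0],
  [0,4,1,45,0,0,0],
  [0,4,1,45,0,0,0],
  [0,4,1,45,0,0,0],
  [0,4,1,45,0,0,0],
])

```text
t: 27.77
position: [0.5824, -0.3736, 0.025]
ee_rot: [-3.135, 0.194, -0.003]
ft_force: [-0.8, 2.3, 6.9]
finger_gap: 0.0495
grasp_force: 35.0
```

Request:
drive_tool([
  [0,0,0,-30,0,0,0],
  [0,0,0,-70,0,0,0],
  [0,0,0,-110,0,0,0],
  [0,0,0,-150,0,0,0],
  [0,0,0,-160,0,0,0],
  [0,0,0,-160,0,0,0],
])

```text
t: 28.27
position: [0.5827, -0.3752, 0.1878]
ee_rot: [3.133, -0.195, 0.009]
ft_force: [0.6, 0.3, -3.5]
finger_gap: 0.0499
grasp_force: 35.0
```

```bash
python3 look.py .640 -.095 .056 90
```

```text
plate (array([573.4,   3.8]), array([ 54.6, 230.6]), 89.6, 1953) z [0.0931 0.0995]
plate (array([516.3, -93.3]), array([ 54., 114.]), 89.9, 1001) z [0.0933 0.0995]
[ 0.5818 -0.3742  0.1845]
shift [  22.9 -284.3  128.4] turn [ 0.001 -0.002 -0.124] rows>= 7.5 q7 -0.96
```

Request:
drive_tool([
  [0,3,-38,0,0,0,-0.02],
  [0,6,-76,0,0,0,-0.06],
  [0,9,-114,0,0,0,-0.124],
  [0,12,-152,0,0,0,-0.124],
  [0,15,-190,0,0,0,-0.124],
  [0,18,-228,0,0,0,-0.124],
  [0,22,-262,0,0,0,-0.124],
  [0,24,-284,0,0,0,-0.124],
  [0,24,-284,30,0,0,-0.124],
  [0,24,-284,65,0,0,-0.124],
  [0,24,-284,95,0,0,-0.124],
  [0,24,-284,106,0,0,-0.124],
])

```text
t: 29.32
position: [0.6362, -0.0939, 0.0703]
ee_rot: [-3.141, -0.001, 0.016]
ft_force: [-0.4, 0.3, -3.0]
finger_gap: 0.0499
grasp_force: 35.0
```

Request:
drive_tool([
  [0,0,0,4,0,0,0],
  [0,0,0,8,0,0,0],
  [0,0,0,12,0,0,0],
  [0,0,0,12,0,0,0],
])

```text
t: 29.65
position: [0.641, -0.0951, 0.0661]
ee_rot: [-3.142, 0.001, -0.002]
ft_force: [0.2, -0.0, -1.7]
finger_gap: 0.0495
grasp_force: 35.0
```

Request:
drive_tool([
  [0,0,0,2,0,0,0],
  [0,0,0,2,0,0,0],
  [0.76,0,0,2,0,0,0],
  [0.76,0,0,1,0,0,0],
  [0.76,0,0,1,0,0,0],
  [0.76,0,0,1,0,0,0],
  [0.76,0,0,-40,0,0,0],
  [0.76,0,0,-80,0,0,0],
  [0.76,0,0,-120,0,0,0],
  [0.76,0,0,-150,0,0,0],
])

```text
t: 30.48
position: [0.641, -0.0954, 0.2192]
ee_rot: [3.141, -0.001, 0.005]
ft_force: [0.9, 0.8, 0.1]
finger_gap: 0.066
grasp_force: 0.0
```

```bash
python3 -c "
from h import *
print(manip.get_obs()['position'])
goal(.42,.365,.22,100)
goal(.42,.365,.22,10)"
```

```text
[ 0.64096771 -0.09539902  0.21922619]
shift [-221.2 -460.3   -1.5] turn [ 0.    -0.003 -0.175] rows>= 12.2 q7 -1.32
shift [-221.2 -460.3   -1.5] turn [-0.002 -0.003  1.396] rows>= 12.2 q7 -1.32
```

Request:
drive_tool([
  [0,-18,-38,0,0,0,0],
  [0,-36,-76,0,0,0,0],
  [0,-54,-114,0,0,0,0],
  [0,-72,-152,0,0,0,-0.05],
  [0,-90,-190,0,0,0,-0.1],
  [0,-108,-228,0,0,0,-0.175],
  [0,-126,-266,0,0,0,-0.175],
  [0,-144,-304,0,0,0,-0.175],
  [0,-162,-342,0,0,0,-0.175],
  [0,-180,-380,0,0,0,-0.175],
  [0,-195,-418,0,0,0,-0.175],
  [0,-200,-460,0,0,0,-0.175],
])

```text
t: 31.48
position: [0.439, 0.3634, 0.2162]
ee_rot: [-3.128, -0.275, 0.0]
ft_force: [1.7, 1.4, 0.5]
finger_gap: 0.0014
grasp_force: 0.0
```

```bash
python3 - <<'E'
from h import *
im,d,K,W=grab("wrist")
for r in manip.tip_of("knob_grip","wrist")[:2]: print(r["uv"],r["confidence"],ray(r["uv"],K,W,.055))
im,d,K,W=grab("top");P=pts(d,K,W);cv2.imwrite("pics/t3.png",im)
for i,b in enumerate([(.45,.58,-.15,-.045),(.58,.72,-.15,-.045),(.45,.577,-.045,.066),(.577,.72,-.045,.066)]): 
    m=box(P,*b,.075,.11);print(rect(P,m),np.nanpercentile(P[m][:,2],[50,98]))
print("blade",rect(P,box(P,.47,.70,.06,.12,.085,.105)),"fins",rect(P,box(P,.36,.48,.03,.13,.113,.13)),"knob",rect(P,box(P,.47,.54,.33,.43,.06,.08)))
print(manip.get_obs()["position"],manip.get_obs()["finger_gap"]);goal(.445,.3685,.036,100)
E
```

```text
[315.9, 174.0] 0.8 [0.48944485 0.3759562  0.055     ]
(array([516.5, -93.3]), array([ 53.9, 114.3]), 89.9, 1003) [0.09311683 0.09954307]
(array([638.1, -93.2]), array([114.3,  53.9]), 0.1, 957) [0.09291645 0.09972999]
(array([517.8,   4.1]), array([118.7,  54.1]), 1.0, 1017) [0.09315856 0.09983591]
(array([633.2,   3.3]), array([ 53.5, 111.4]), 89.1, 935) [0.09323886 0.099629  ]
blade (array([586.6,  76.5]), array([  7.2, 223.6]), 89.6, 350) fins (array([411.3,  77.7]), array([38.7, 42.7]), 88.5, 141) knob (array([517.8, 387.1]), array([88.5, 37.5]), 40.2, 140)
[0.43908643 0.36510342 0.21511014] 0.00038735079713663286
shift [  6.5  -2.2 179.1] turn [-0.     0.001  0.006] rows>= 4.3 q7 -2.11
```

View pics/t3.png

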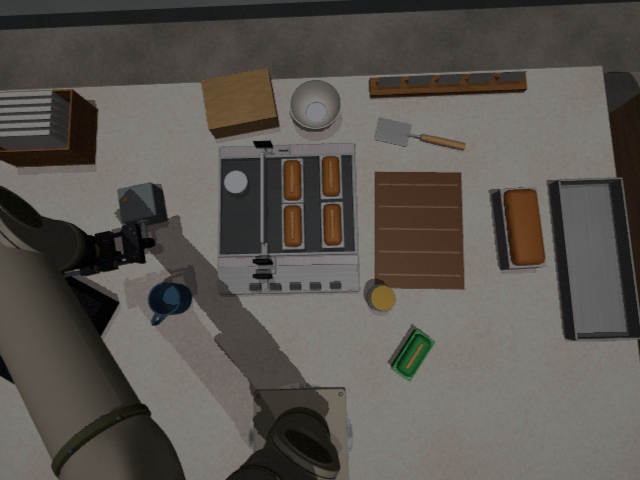

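The picture shows all four tins upright in the bay at (292,180), (331,176), (292,226) and (332,224). The mat is empty and the knob is still out. I'll descend in front of the knob and push.

Request:
drive_tool([
  [0,6,-2,40,0,0,0],
  [0,6,-2,80,0,0,0],
  [0,6,-2,120,0,0,0],
  [0,6,-2,160,0,0,0],
  [0,6,-2,177,0,0,0],
  [0,6,-2,177,0,0,0],
  [0,18,-2,177,0,0,0],
  [0,26,-2,177,0,0,0],
  [0,32,-2,177,0,0,0],
  [0,37,-2,177,0,0,0],
  [0,42,-2,177,0,0,0],
  [0,46,-2,177,0,0,0],
])

```text
t: 32.63
position: [0.4864, 0.3716, 0.0396]
ee_rot: [-3.129, -0.274, -0.0]
ft_force: [-1.8, 0.6, 0.4]
finger_gap: 0.0006
grasp_force: 0.9
```

Request:
drive_tool([
  [0,3,0,0,0,0,0],
  [0,5,0,0,0,0,0],
  [0,7,0,0,0,0,0],
  [0,7,0,0,0,0,0],
])

```text
t: 32.97
position: [0.4908, 0.3726, 0.0389]
ee_rot: [3.129, 0.275, -0.007]
ft_force: [-13.7, -5.1, 10.6]
finger_gap: 0.0005
grasp_force: 7.0
```

Request:
drive_tool([
  [0,2,0,0,0,0,0],
  [0,4,0,0,0,0,0],
  [0,4,0,0,0,0,0],
  [0,4,0,0,0,0,0],
])

```text
t: 33.3
position: [0.491, 0.3727, 0.0389]
ee_rot: [3.127, 0.277, -0.018]
ft_force: [-31.1, -12.2, 25.1]
finger_gap: 0.0003
grasp_force: 16.6
```

Hard stop with rising force, so the knob is at its end. I'll back off and check.

Request:
drive_tool([
  [0,-15,0,0,0,0,0],
  [0,-45,0,0,0,0,0],
  [0,-45,0,-40,0,0,0],
  [0,-45,0,-80,0,0,0],
  [0,-45,0,-120,0,0,0],
  [0,-45,0,-160,0,0,0],
  [0,-45,0,-175,0,0,0],
  [0,-45,0,-175,0,0,0],
])

```text
t: 33.97
position: [0.4548, 0.367, 0.2192]
ee_rot: [-3.124, -0.273, -0.011]
ft_force: [-0.0, 0.1, -0.2]
finger_gap: 0.0008
grasp_force: 0.0
```

```bash
python3 - <<'E'
from h import *
im,d,K,W=grab("wrist");cv2.imwrite("pics/w4.png",im);P=pts(d,K,W)
for r in manip.tip_of("knob_grip","wrist")[:2]: print(r["uv"],r["confidence"],ray(r["uv"],K,W,.055))
print("all",rect(P,box(P,.45,.68,.3,.5,.06,.09)),"box",rect(P,box(P,.53,.68,.3,.5,.078,.09)))
im,d,K,W=grab("top");P=pts(d,K,W)
for i,b in enumerate([(.45,.58,-.15,-.045),(.58,.72,-.15,-.045),(.45,.577,-.045,.066),(.577,.72,-.045,.066)]): print(rect(P,box(P,*b,.075,.11)))
print("blade",rect(P,box(P,.47,.70,.06,.12,.085,.105)))
E
```

```text
[316.9, 169.9] 0.62 [0.51024021 0.38017983 0.055     ]
all (array([568.3, 390.2]), array([136.2,  90.1]), 10.0, 13813) box (array([590.7, 394.2]), array([90.3, 90.1]), 10.2, 12371)
(array([516.8, -93.3]), array([ 54. , 114.7]), 89.9, 1001)
(array([638.2, -93.1]), array([ 53.9, 115.5]), 90.0, 958)
(array([517.7,   3.9]), array([118.8,  53.8]), 0.9, 1016)
(array([633.3,   3.4]), array([ 53.4, 110.9]), 88.9, 930)
blade (array([586.9,  76.7]), array([  7.2, 223.5]), 89.7, 355)
```

```bash
python3 -c "
from cell import manip
print(manip.sign_off())"
```

```text
the job is handed in; nothing more can be done
None
```

The job is handed in at about 34 s of the 210 s allowed: by my last measurements the divider is in the tall card's notch, all four tins stand flat in the bay to its right, and the knob is fully home. The hand-in gave no verdict.

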